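# Re-index the dial gauge arm

## Task

Bring the swing-arm dial gauge over the steel loading cap: pull the black T-handle of the index plunger out along its leaning axis and give it a quarter turn so that it stays out by itself, and let go of it. Swing the arm, which has an upright grip, until the gauge stands over the loading cap (not the moisture tin), then turn the T-handle back so that its pin drops fully home and locks the arm there; do not knock the cap or the tin about.

Things in the scene. Friction and masses are not known exactly. Their poses are not given: they have to be found in the camera images.
- index_stand: Gauge stand fixed to the bench: round grey base plate 380 mm across, 12 mm thick, central column 44 mm across, 124 mm high. Origin: column axis at bench height; z up. The index plunger stands on the -x side and leans to -x, 35 degrees from vertical; the arm points along +x when its joint is 0. Two seats 150 mm from the column at +50 and -50 degrees from +x carry cap and tin (either way)
- tee_grip (a point): Centre of the black T-handle's cross bar: 66 mm long, 13 mm thick, 22 mm high along the pull axis. z = pull axis (outward and up, 35 degrees from vertical, away from the column); y = along the bar; x = across its thickness. The fixed collar's top is 34 mm below this point when the pin is home; then the point is 119 mm from the column's axis and 117 mm over the bench
- pull_pin (a joint): How far the plunger is pulled out along tee_grip's z, m: 0 = fully home (pin in a notch of the index plate), stop at 0.020. A spring draws it home, 4 N at 0 and 9 N at 0.015. The handle turns only when out by 0.015 or more; turned a quarter and let go, its key rests on the collar and keeps it out at about 0.015. Turned back with no notch under the pin it stops at about 0.012
- tee_handle (a joint): Turn of the T-handle about tee_grip's z, rad, positive counter-clockwise seen from above the handle: 0 = locked direction (bar along the stand's y, key in line with the slot), 1.57 = stop, the held-out direction. Stays where it is left when out; within about 0.15 of 0 the key falls into the slot and the spring draws the pin in
- gauge_arm (a joint): Swing of the arm about the column, rad, positive counter-clockwise from above: 0 = parked in the middle (start), +0.873 and -0.873 = over the seats; stops at +-1.1. The index plate turns with it and has a notch for each of the three; the pin finds a notch within about 0.04 rad of it, with about 0.015 rad of play. Stays where it is left (friction 0.12 N m)
- swing_grip (a point): Upright black round grip on the arm, 22 mm across, from 116 to 196 mm over the bench, 95 mm from the column's axis; this point lies on its axis, 172 mm over the bench. The dial gauge stands 55 mm further out along the arm and reaches 182 mm over the bench, its case 58 mm wide across the arm
- gauge_tip (a point): Foot of the dial gauge's stem, 150 mm from the column's axis, 58 mm over the bench; it passes over cap and tin without touching
- cap_center (a point): Steel loading cap, a disc 56 mm across with a centre knob 24 mm across, 29 mm high in all; the point is at its centre half-way up. Stands on one of the two seats, not to be touched
- tin_center (a point): Moisture tin, a plain round lidded can 56 mm across and 32 mm high; the point is at its centre half-way up. Stands on the other seat, not to be touched
There are look-alikes about, which are no part of the job. What is shaped like the part that bears cap_center but orange is not meant.

How it is judged (in metres and radians):
On the way, in this order (a step that is already met when the one before it is completed fails the run):
1. the plunger is pulled out and turned, and stays out by itself with the handle let go, while the arm is still parked (value of joint pull_pin above 0.0125 m and value of joint tee_handle above 1.1 rad and contact force between the fingers and tee_handle below 0.3 N and value of joint gauge_arm between -0.3 and 0.3 rad), for 0.2 s.
2. the gauge is swung over the loading cap with the plunger still held out (value of joint pull_pin above 0.0125 m and horizontal distance between gauge_tip and cap_center below 0.015 m), for 0.2 s.
At the end, for the whole second after the job is handed in: The dial gauge's foot stands over the loading cap's centre (within 10 mm seen from above), the T-handle is turned back (within 0.2 rad of its locked direction) and the plunger is fully home (within 2 mm), the arm is at rest, and cap and tin are where they stood (within 6 mm) (horizontal distance between gauge_tip and cap_center below 0.01 m and value of joint pull_pin below 0.002 m and value of joint tee_handle below 0.2 rad and velocity of joint gauge_arm between -0.05 and 0.05 rad/s and distance of each of cap_center, tin_center from where it was at the start of the episode below 0.006 m); the robot touches nothing.
It fails at once if the loading cap or the moisture tin is knocked (moved more than 15 mm) (distance of any of cap_center, tin_center from where it was at the start of the episode above 0.015 m).
It also fails if it takes over 64 s, if anything falls off the work surface, if the arm or the gripper's body presses on something with over 40 N, if the wrist force passes 120 N, or if a joint passes its speed limit or range.

## Robot

A 7-joint arm with a two-finger parallel gripper is mounted at the origin on a cart in front of the work surface, level with it; the furniture and walls round the work are solid. World frame = base frame: x ahead of the robot, y to its left, z up, the work surface at z = 0. Lengths are in mm, angles in rad, forces in N, time in s.
With the tool pointing down it reaches from about 400 to 875 mm from the base axis. Payload 6.5 kg.
Tool frame: the origin (TCP) lies on the centre line of the jaws, within the pads' length; the fingertips stand 17 mm ahead of it and the grasp point (between the pads) lies 2 mm behind it; x points along the fingers, y is the direction in which the jaws open and shut, and the axes are right-handed (so a half turn about x gives the same grasp; the last joint's range is limited). The gripper opens to 88 mm and grips with 3 to 60 N. Pads are 18 mm wide; open, the fingers measure 123 mm over their backs; the gripper's body (75 mm by 187 mm) begins 45 mm behind the grasp point.
Start: joints at [1.231, 0.536, -0.004, 1.538, 0.003, 1.067, -0.071], TCP at [175.751, -625.781, 255.716] pointing down, gripper open.
Joint ranges: [-2.7, 2.7], [-0.37, 2.16], [-1.27, 1.26], [0.24, 2.4], [-1.31, 4.45], [0.19, 1.91], [-2.76, 2.76]. Speed limits (rad/s): [2.39, 2.39, 3.14, 3.14, 3.14, 3.14, 3.14].

## Interface

Orientations are given as a unit quaternion [w, x, y, z].
In Python, from workcell import state, capture, bot, boxes_of, outline_of, spot_point gives the robot as it stands.
- The arm moves only by the tool play_rows, never from a script. Its argument "motion" is a list that holds one entry, the list of rows, each a list of 5 numbers: the shift along the tool's x, y, z in mm, then the turn about the tool's x in degrees, then the closure, from 0 (fully open) to 1 (shut). A call has 1 to 12 rows; each row shifts and turns the commanded pose from where the row before left it, along the tool's axes as they then stand; what a row does not reach is not made up. A row lasts 1/8 s, in which the tool goes at most 62.5 mm and 10.7 degrees, less where a joint would pass 70% of its speed; a pose out of reach is approached as far as the arm can. A call with a gripper value outside its range is refused whole. The fingers move at their own pace and stop on an object; "squeeze" is the grip in N (left out, the last holds). Time passes only in rows, so rows that do not move let the fingers close. It gives the time, the measured TCP pose, the force and the opening at its end, in the units of the state.
- state(): the state, without advancing time (a new reading comes with each control period).
- capture(name): name is "side" or "top" or "wrist"; returns a dict with "frame" (480x640x3 uint8, blue, green, red), "range_z" (480x640 float32, mm along the optical axis (not along the pixel's ray), 0 where there is no reading), "camera_matrix" (3x3 intrinsics, pixels), "rvec" (rotation vector, rad) and "tvec" (3), from world to camera coordinates, as OpenCV has them. Camera axes: x right, y down, z forward; pixel columns grow to the right and rows downward; lengths in mm; the calibration is good to about 2 mm. A picture is of the moment at which its call begins.
- bot.sign_off(): hands the job in, once; it reports no verdict.
Trained networks look in a picture, given as the dict that the camera call returned (one of the last four; its "shot" number tells which), for a name from the list of things; names that differ only in an ending like _2 or _b are one class to them, and where a whole thing is asked for, a point or a joint stands for the part that bears it (a point fixed in the world has none). Each returns a list of dicts, best first, with "confidence" (0 to 1); they miss things now and then, are a little off and sometimes report something else, mostly with a low value. They report only what shows in the picture. A call takes as long as a camera call. They do not tell look-alikes from the thing itself.
- boxes_of(picture, thing): "rect" ([centre column, centre row, width, height] in pixels, round what is visible of it).
- outline_of(picture, thing): "region" (480x640 bool, what is visible of it) and "rect" ([centre column, centre row, width, height] in pixels, round what is visible of it).
- spot_point(picture, thing): "at" ([column, row] in pixels: a listed point, or the origin of a listed thing).
The state is a dict: "time": time; "q": joint angles; "dq": joint speeds; "tau": joint torques, N m; "ee_pos": TCP position; "tcp_rot": TCP orientation; "wrist_force": force on the tool from outside, world axes, zero at the start; "wrist_torque": the same for the moment, N m; "finger_gap": finger opening in mm.
Only numpy, scipy, OpenCV 4.12 (cv2) and the standard library are available. Lean on these libraries where they do the work, as an engineer would, in place of code of your own. Each camera call takes 0.05 s, during which the arm holds its last target.

## Working session

There is one attempt and no reset: what is moved stays moved. The work goes in short steps, Python scripts to look and compute and a tool call to move; the robot and the scene stay as the last step left them, time stands still between calls to the robot, and variables do not carry over. Pictures are saved under pics/ and viewed, and the job is handed in when it is done.

Besides the shell and the picture viewer there is one more tool, called after "Emit:" as a command line: name --argument value ..., lists and objects as JSON in quotes. play_rows: Moves the arm, as the interface text tells. Its arguments: {"type":"object","properties":{"motion":{"type":"array"},"squeeze":{"type":"number"}},"required":["motion"]}

```bash
ls; mkdir -p pics
python3 - <<'E'
from workcell import state,capture,spot_point
import cv2,numpy as np
s=state();print({k:np.round(v,3) for k,v in s.items()})
for n in ["top","side","wrist"]:
    p=capture(n);cv2.imwrite(f"pics/{n}0.png",p["frame"])
    print(n,np.round(p["camera_matrix"],1).tolist(),np.round(p["rvec"],3).tolist(),np.round(p["tvec"],1).tolist())
    for t in ["index_stand","tee_grip","swing_grip","gauge_tip","cap_center","tin_center"]:
        for r in spot_point(p,t)[:3]:
            c,w=np.round(r["at"],1); z=p["range_z"][min(479,max(0,int(round(w)))),min(639,max(0,int(round(c))))]
            R=cv2.Rodrigues(np.array(p["rvec"]))[0];K=p["camera_matrix"]
            X=R.T@(np.linalg.inv(K)@np.array([c,w,1])*z-np.array(p["tvec"]).ravel())
            print(t,round(r["confidence"],2),(c,w),np.round(X,1))
E
```

```text
pics
{'time': np.float64(0.0), 'q': array([ 1.231,  0.537, -0.004,  1.539,  0.003,  1.067, -0.071]), 'dq': array([ 0.   , -0.   , -0.   ,  0.   , -0.001, -0.   , -0.   ]), 'tau': array([-1.0000e-03, -5.7099e+01,  9.9000e-01, -2.5160e+01, -5.6000e-02,
        1.8000e-02,  0.0000e+00]), 'ee_pos': array([ 175.579, -625.215,  254.84 ]), 'tcp_rot': array([-0.096, -0.7  , -0.097,  0.701]), 'wrist_force': array([ 0.224,  0.048, -0.663]), 'wrist_torque': array([ 0.024, -0.033, -0.021]), 'finger_gap': np.float64(88.202)}
top [[433.8, 0.0, 322.9], [0.0, 433.8, 233.9], [0.0, 0.0, 1.0]] [2.195, -2.149, 0.118] [33.7, 566.7, 912.7]
index_stand 0.89 (np.float64(299.4), np.float64(239.2)) [545.3  92.  119.2]
tee_grip 0.67 (np.float64(361.9), np.float64(237.4)) [550.4 -29.3 129.5]
swing_grip 0.87 (np.float64(248.3), np.float64(225.0)) [561.6 179.7 198.2]
cap_center 0.85 (np.float64(417.4), np.float64(264.7)) [ 503.6 -160.1   26.6]
cap_center 0.81 (np.float64(428.5), np.float64(223.4)) [ 593.2 -182.6   34.2]
cap_center 0.64 (np.float64(261.7), np.float64(181.1)) [675.7 180.1  45.8]
tin_center 0.87 (np.float64(257.1), np.float64(287.0)) [449.1 181.5  47.6]
side [[569.7, 0.0, 325.1], [0.0, 569.7, 244.7], [0.0, 0.0, 1.0]] [0.1, -2.803, 1.363] [583.7, 111.4, 967.2]
tee_grip 0.66 (np.float64(344.6), np.float64(226.6)) [555.6 -27.9 124.2]
swing_grip 0.79 (np.float64(340.5), np.float64(290.7)) [553.5 193.5 184.9]
gauge_tip 0.88 (np.float64(337.6), np.float64(384.0)) [552.8 213.1  22.3]
cap_center 0.89 (np.float64(258.1), np.float64(358.9)) [669.3 192.5  42.2]
cap_center 0.72 (np.float64(368.9), np.float64(233.2)) [ 510.7 -156.4   16.8]
cap_center 0.47 (np.float64(327.1), np.float64(224.4)) [584.6 -28.3 126.8]
tin_center 0.63 (np.float64(414.8), np.float64(369.8)) [445.3 201.   48.4]
wrist [[374.1, 0.0, 318.5], [0.0, 374.1, 241.2], [0.0, 0.0, 1.0]] [-2.311, 1.753, 0.254] [-650.5, -39.6, 389.0]
```

View pics/top0.png

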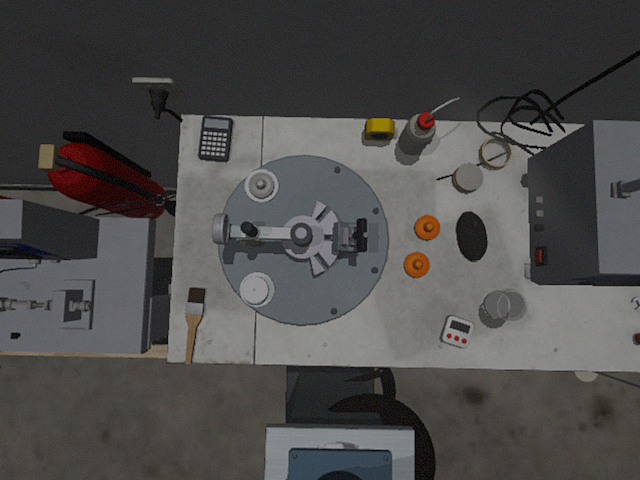

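View pics/side0.png

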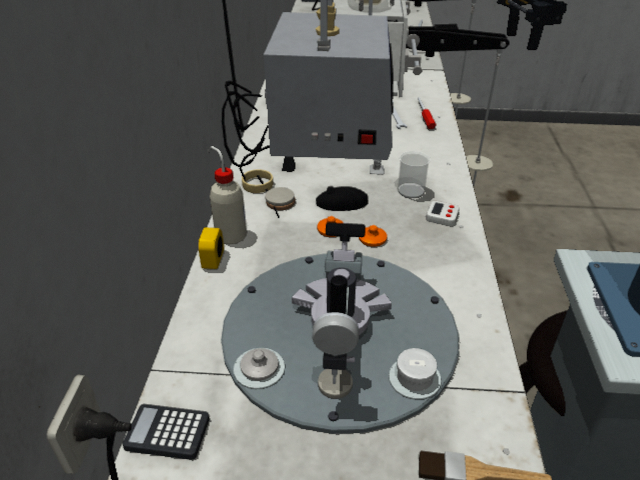

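```bash
cat > h.py <<'E'
from workcell import *
import cv2,numpy as np
def cloud(p):
    z=p["range_z"].astype(float);v,u=np.mgrid[:480,:640];K=p["camera_matrix"]
    P=np.stack([(u-K[0,2])/K[0,0]*z,(v-K[1,2])/K[1,1]*z,z],-1)
    R=cv2.Rodrigues(np.array(p["rvec"]))[0]
    X=(P-np.array(p["tvec"]).ravel())@R; X[z==0]=np.nan; return X
def rot(s=None):
    from scipy.spatial.transform import Rotation as Q
    s=s or state();w,x,y,z=s["tcp_rot"];return Q.from_quat([x,y,z,w]).as_matrix()
E
python3 - <<'E'
from h import *
print(np.round(rot(),3))
tp=capture("top");X=cloud(tp);sd=capture("side");S=cloud(sd)
np.savez("c0.npz",X=X,S=S,tf=tp["frame"],sf=sd["frame"])
for nm,p,C in (("top",tp,X),("side",sd,S)):
    for t in ["index_stand","tee_handle","gauge_arm","swing_grip","cap_center","tin_center"]:
        for r in outline_of(p,t)[:2]:
            m=r["region"];Q=C[m];Q=Q[~np.isnan(Q[:,0])]
            print(nm,t,round(r["confidence"],2),np.round(r["rect"]),m.sum(),np.round(np.percentile(Q,[3,50,97],axis=0),0).tolist())
# base plate circle
f=tp["frame"]
m=(abs(X[...,2]-12)<6)&(X[...,0]>330)&(X[...,0]<760)&(abs(X[...,1]-90)<220)
c,_=cv2.findContours(m.astype(np.uint8),0,1);c=max(c,key=cv2.contourArea)[:,0]
P=X[c[:,1],c[:,0]]; 
for i in range(5):
    A=np.c_[2*P[:,:2],np.ones(len(P))];s=np.linalg.lstsq(A,(P[:,:2]**2).sum(1),rcond=None)[0]
    r=np.sqrt(s[2]+s[0]**2+s[1]**2);e=abs(np.hypot(P[:,0]-s[0],P[:,1]-s[1])-r);print(len(P),s[:2],r,np.median(e));P=P[e<max(3,np.median(e)*2)]
a=cv2.resize(tp["frame"][150:310,210:450],None,fx=3.3,fy=3.3,interpolation=2);cv2.imwrite("pics/topcrop.png",a)
E
```

```text
[[-0.     0.27  -0.963]
 [ 0.    -0.963 -0.27 ]
 [-1.    -0.     0.   ]]
top index_stand 0.65 [300. 238. 179. 168.] 21976 [[394.0, -72.0, 9.0], [550.0, 84.0, 12.0], [722.0, 247.0, 130.0]]
top gauge_arm 0.82 [273. 237. 128.  72.] 3637 [[503.0, 26.0, 39.0], [557.0, 96.0, 48.0], [613.0, 244.0, 193.0]]
top gauge_arm 0.67 [255. 289.  30.  26.] 582 [[420.0, 163.0, 43.0], [445.0, 188.0, 47.0], [470.0, 213.0, 50.0]]
top swing_grip 0.82 [274. 237. 130.  70.] 3410 [[504.0, 28.0, 42.0], [555.0, 98.0, 73.0], [610.0, 243.0, 193.0]]
top cap_center 0.92 [416. 266.  27.  24.] 513 [[481.0, -184.0, 5.0], [505.0, -158.0, 12.0], [530.0, -136.0, 29.0]]
top cap_center 0.78 [428. 226.  26.  26.] 509 [[564.0, -210.0, 6.0], [588.0, -183.0, 12.0], [613.0, -160.0, 30.0]]
top tin_center 0.75 [255. 289.  31.  27.] 586 [[420.0, 163.0, 43.0], [445.0, 188.0, 47.0], [470.0, 213.0, 50.0]]
side index_stand 0.78 [338. 328. 239. 212.] 31439 [[392.0, -51.0, 9.0], [553.0, 126.0, 13.0], [718.0, 267.0, 172.0]]
side tee_handle 0.95 [344. 234.  37.  28.] 610 [[524.0, -196.0, 11.0], [555.0, -25.0, 120.0], [584.0, -15.0, 129.0]
[... 219 characters left out ...]
0.0, 193.0]]
side cap_center 0.66 [260. 363.  37.  31.] 893 [[646.0, 167.0, 23.0], [668.0, 192.0, 28.0], [694.0, 211.0, 46.0]]
side cap_center 0.63 [327. 225.  22.  16.] 159 [[577.0, -207.0, 8.0], [599.0, -184.0, 12.0], [611.0, -163.0, 31.0]]
side tin_center 0.58 [417. 370.  39.  44.] 1392 [[418.0, 164.0, 20.0], [442.0, 197.0, 47.0], [466.0, 214.0, 50.0]]
895 [557.01943885  91.72653414] 152.1263360487169 36.530622910886876
728 [556.91062461  93.50312848] 166.4557328635299 22.7181432660649
583 [557.55726567  91.46672544] 179.67755229015455 8.465311720394965
480 [558.41870659  89.19029942] 186.97566150093124 1.074119639646213
430 [558.54631669  90.40292766] 187.62253995084438 0.614521714841672
```

View pics/topcrop.png

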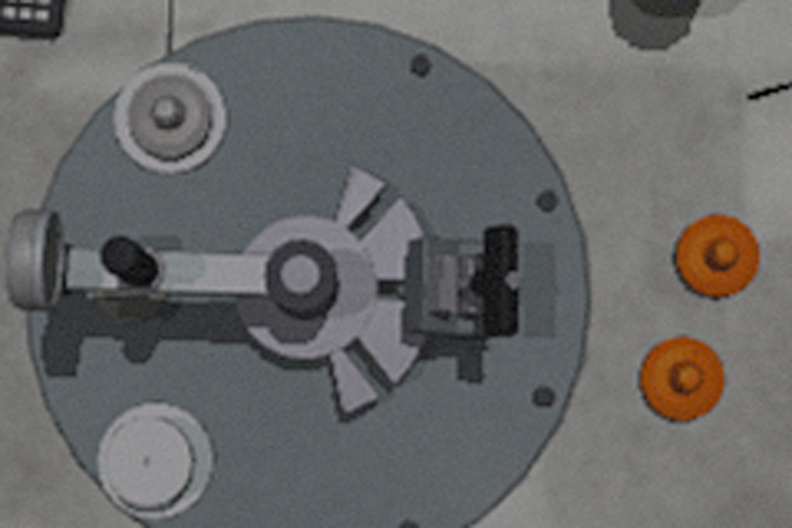

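Run:
```python
import numpy as np
d=np.load("c0.npz")
for n in "XS":
    C=d[n];F=d["tf" if n=="X" else "sf"].astype(int)
    ok=~np.isnan(C[...,0])
    def circ(m,lab):
        P=C[m&ok];
        lo=np.percentile(P,2,axis=0);hi=np.percentile(P,98,axis=0);print(n,lab,len(P),np.round(lo,1),np.round(hi,1),"mid",np.round((lo+hi)/2,1))
    x,y,z=C[...,0],C[...,1],C[...,2]
    circ((abs(x-445)<35)&(abs(y-188)<35)&(z>38),"tin top")
    circ((abs(x-672)<35)&(abs(y-188)<35)&(z>17)&(z<60),"cap all")
    circ((abs(x-672)<35)&(abs(y-188)<35)&(z>35)&(z<60),"knob")
    circ((abs(x-558)<40)&(abs(y-90)<40)&(z>114)&(z<150),"column")
    circ((abs(x-558)<30)&(abs(y-185)<30)&(z>188),"griptop")
    dark=(F.max(-1)<45)
    m=(abs(x-555)<50)&(y<0)&(y>-70)&(z>85)&dark
    circ(m,"tee")
    P=C[m&ok]
    for a in range(-60,5,6):
        Q=P[(P[:,1]>=a)&(P[:,1]<a+6)]
        if len(Q)>4: print(a,len(Q),np.round(np.percentile(Q,[5,50,95],axis=0),1).tolist())
    m=(abs(x-555)<60)&(y<70)&(y>-20)&(z>40)&~dark
    P=C[m&ok]
    for a in range(-20,70,8):
        Q=P[(P[:,1]>=a)&(P[:,1]<a+8)]
        if len(Q)>4: print("blk",a,len(Q),np.round(np.percentile(Q[:,0],[5,95]),1),np.round(np.percentile(Q[:,2],[5,50,95,100]),1))
```

```text
X tin top 574 [419.8 162.8  43.4] [469.9 213.2  49.9] mid [444.8 188.   46.7]
X cap all 599 [642.  158.   17.2] [700.8 216.1  45.1] mid [671.4 187.1  31.2]
X knob 53 [665.2 177.4  40.3] [680.7 192.7  46.9] mid [673.  185.1  43.6]
X column 480 [539.8  71.5 114.6] [577.5 128.4 125.5] mid [558.7  99.9 120. ]
X griptop 118 [549.4 175.6 190.9] [568.9 194.9 198. ] mid [559.2 185.3 194.5]
X tee 341 [526.2 -38.1 109.5] [586.4 -15.  129.3] mid [556.3 -26.6 119.4]
-42 26 [[528.5, -38.4, 119.9], [543.1, -37.9, 123.6], [581.9, -36.0, 124.9]]
-36 81 [[528.1, -35.8, 122.8], [551.4, -33.4, 126.5], [584.9, -30.1, 129.0]]
-30 121 [[526.4, -29.8, 120.6], [555.6, -26.6, 125.2], [583.1, -24.1, 129.3]]
-24 92 [[528.5, -23.4, 113.0], [555.1, -21.0, 117.6], [583.5, -19.0, 122.8]]
-18 20 [[551.0, -17.3, 103.2], [555.6, -15.4, 110.6], [562.5, -13.5, 114.8]]
blk -20 87 [529.6 585.7] [ 66.4  81.2 114.2 118.2]
blk -12 111 [529.4 583.3] [ 67.6  77.9  97.5 110.3]
blk -4 107 [530.9 585. ] [ 70.2  93.2  98.6 101.3]
blk 4 115 [530.8 584.1] [ 76.5  89.6  98.4 101.8]
blk 12 146 [522.1 594.3] [42.9 82.1 86.1 88.8]
blk 
[... 978 characters left out ...]
556.2, -21.4, 116.3], [582.6, -18.5, 122.0]]
-18 48 [[549.1, -17.9, 104.1], [555.5, -16.2, 110.0], [574.0, -13.0, 117.1]]
blk -20 80 [527.5 581.6] [ 68.8  83.3 104.5 112.9]
blk -12 55 [527.  582.8] [ 42.5  73.3  99.8 101.4]
blk -4 33 [527.  579.8] [62.2 96.  99.  99.4]
blk 4 191 [537.9 570.8] [ 81.5  92.2  98.8 101.4]
blk 12 314 [522.5 586.8] [43.6 80.7 87.2 91.5]
blk 20 213 [509.1 603.9] [42.9 46.6 78.8 82.8]
blk 28 137 [499.  610.1] [41.3 44.3 46.3 48.1]
blk 36 132 [504.  602.7] [41.7 44.5 46.4 47.5]
blk 44 84 [512.1 606.8] [41.9 44.3 46.4 47.5]
blk 52 86 [497.6 612.8] [43.1 45.  47.2 47.9]
blk 60 147 [497.6 612. ] [ 42.5  45.   47.4 117.9]
blk 68 52 [497.4 609.9] [ 40.3  45.2  47.9 117.2]
```

Emit:
play_rows --motion '[[[0, 0, 0, 7.85, 0.3], [0, 0, 0, 7.85, 0.4], [0, -33, -21, 0, 0.4], [0, -33, -21, 0, 0.4], [0, -33, -21, 0, 0.4], [0, -33, -21, 0, 0.4], [0, -33, -21, 0, 0.4], [0, -33, -21, 0, 0.4], [0, -33, -21, 0, 0.4], [0, -33, -21, 0, 0.4], [0, -33, -21, 0, 0.4], [0, -33, -21, 0, 0.4]]]' --squeeze 30

```text
time: 3.25
ee_pos: [386.5, -294.8, 256.0]
tcp_rot: [0.0, 0.707, -0.0, -0.707]
wrist_force: [0.3, -0.7, -0.1]
finger_gap: 52.7
```

Emit:
play_rows --motion '[[[0, -33, -21, 0, 0.4], [0, -33, -21, 0, 0.4], [0, -33, -21, 0, 0.4], [0, -33, -21, 0, 0.4], [0, -33, -21, 0, 0.4], [0, -33, -21, 0, 0.4], [0, -30, -21, 0, 0.4], [0, 0, 0, 0, 0.4]]]'

```text
time: 4.25
ee_pos: [534.1, -64.7, 255.8]
tcp_rot: [0.001, 0.707, 0.002, -0.707]
wrist_force: [-0.2, -1.1, 0.0]
finger_gap: 53.0
```

Run:
```python
from h import *
p=capture("wrist");C=cloud(p);cv2.imwrite("pics/w1.png",p["frame"]);s=state();print(s["ee_pos"],s["q"])
F=p["frame"].astype(int);x,y,z=C[...,0],C[...,1],C[...,2]
m=(abs(x-555)<60)&(y<0)&(y>-70)&(z>108)&(z<140)&(F.max(-1)<60)
P=C[m];print(len(P),np.round(np.percentile(P,[2,50,98],axis=0),1))
for r in spot_point(p,"tee_grip")[:2]:
    u,v=r["at"];print(r,C[int(v),int(u)])
P=C[(abs(x-555)<60)&(y<0)&(y>-70)&(z>120)&(z<140)]
if len(P): print(cv2.fitLine(P[:,:2].astype(np.float32),2,0,.01,.01).ravel(),P.mean(0),np.percentile(P[:,0],[1,99]))
```

```text
[533.16304039 -66.85202753 255.67284628] [ 0.22215703  0.35628856 -0.225873    1.82774275  0.0947167   0.96797131
 -1.61246192]
2183 [[524.6 -39.4 112. ]
 [557.9 -30.6 124.8]
 [585.9 -17.6 128.3]]
{'at': [270.5, 205.4], 'confidence': 0.63} [556.77705784 -31.43312743 128.37462647]
[ 9.9972612e-01  2.3404062e-02  5.5609814e+02 -3.2647881e+01] [556.09814093 -32.64788097 125.34303412] [523.1122552  586.38140635]
```

View pics/w1.png

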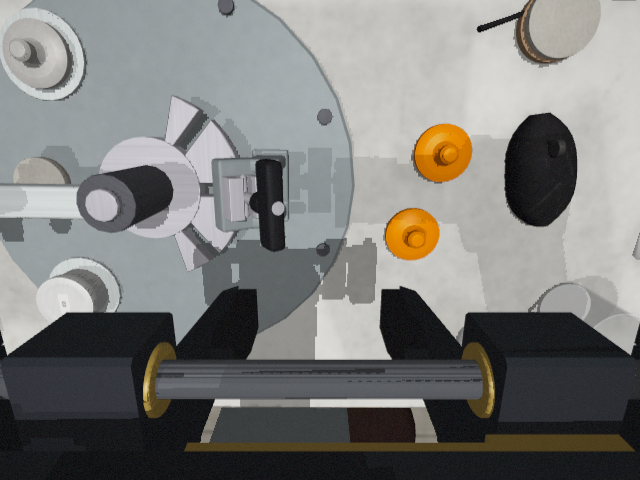

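Emit:
play_rows --motion '[[[0, -19, -11, 0, 0.5], [0, -18.4, -11.9, 0, 0.5], [20, 0, 0, 0, 0.5], [25, 0, 0, 0, 0.5], [25, 0, 0, 0, 0.5], [20, 0, 0, 0, 0.5], [15, 0, 0, 0, 0.5], [15, 0, 0, 0, 0.5], [12.5, 0, 0, 0, 0.5], [0, 0, 0, 0, 0.5], [0, 0, 0, 0, 0.5]]]'

```text
time: 5.72
ee_pos: [556.1, -30.4, 123.6]
tcp_rot: [-0.0, 0.707, -0.0, -0.707]
wrist_force: [0.6, -0.6, 0.1]
finger_gap: 44.3
```

Run:
```python
from h import *
for n in("side","wrist"):
    p=capture(n);f=p["frame"]
    cv2.imwrite(f"pics/{n}2.png",cv2.resize(f[150:300,240:440],None,fx=4,fy=4) if n=="side" else f)
s=state();print(s["ee_pos"],s["wrist_force"],s["finger_gap"],s["q"])
```

```text
[556.24806236 -30.4571054  123.81116953] [-0.75554665 -0.03244017  0.21814621] 43.818124165475986 [ 0.13074595  0.56884712 -0.20523646  1.87276357  0.16828558  0.71543363
 -1.74132724]
```

View pics/side2.png

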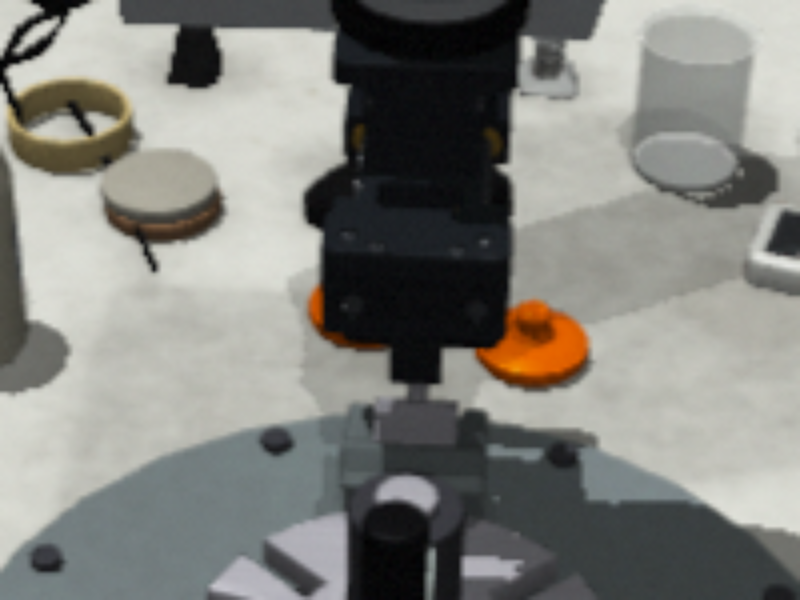

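View pics/wrist2.png

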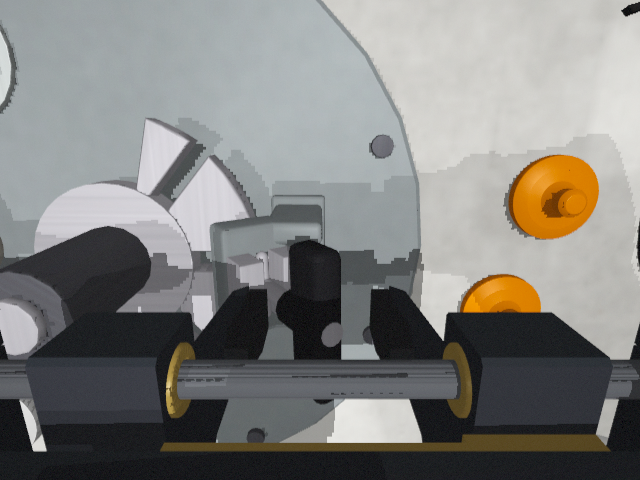

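Emit:
play_rows --motion '[[[0, 0, 0, 0, 0.7], [0, 0, 0, 0, 0.9], [0, 0, 0, 0, 0.9], [0, 0, 0, 0, 0.9], [0, 0, 0, 0, 0.9]]]' --squeeze 40

```text
time: 6.45
ee_pos: [556.6, -27.6, 124.3]
tcp_rot: [-0.001, 0.708, 0.002, -0.706]
wrist_force: [-2.2, 6.2, 6.5]
finger_gap: 24.1
```

Emit:
play_rows --motion '[[[-1.6, 1.2, 0, 0, 0.9], [-3.3, 2.3, 0, 0, 0.9], [-3.3, 2.3, 0, 0, 0.9], [-3.3, 2.3, 0, 0, 0.9], [-3.3, 2.3, 0, 0, 0.9], [0, 0, 0, 0, 0.9], [0, 0, 0, 0, 0.9]]]'

```text
time: 7.32
ee_pos: [556.0, -36.4, 137.8]
tcp_rot: [-0.001, 0.707, 0.003, -0.707]
wrist_force: [2.0, 9.6, -4.3]
finger_gap: 23.8
```

Run:
```python
from h import *
p=capture("side");f=p["frame"]
cv2.imwrite("pics/side3.png",cv2.resize(f[150:300,240:440],None,fx=4,fy=4))
p=capture("wrist");cv2.imwrite("pics/w3.png",p["frame"])
s=state();print(s["ee_pos"],s["wrist_force"],s["wrist_torque"],s["finger_gap"])
```

```text
[555.91335224 -36.32915636 137.6940456 ] [ 0.97458997 10.01451759 -5.29071543] [ 2.6069078  -0.36452833  0.03054779] 23.928184070676572
```

View pics/side3.png

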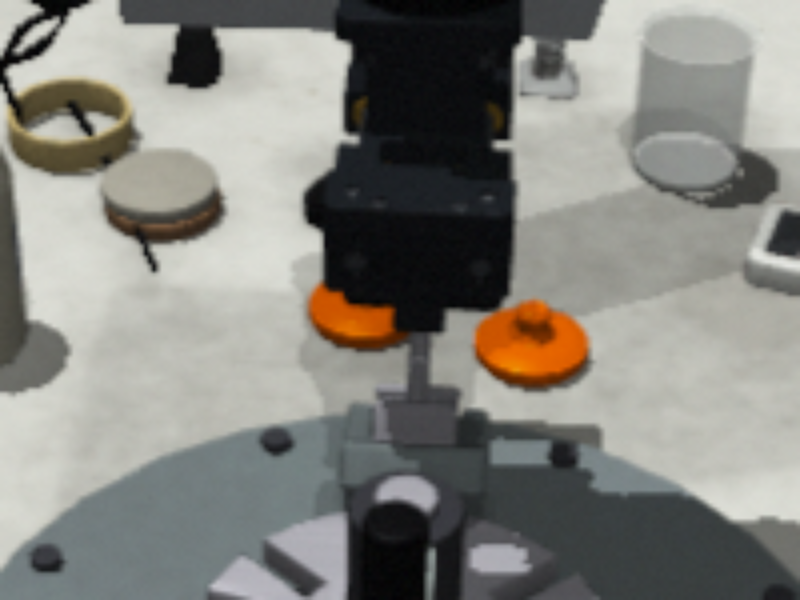

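View pics/w3.png

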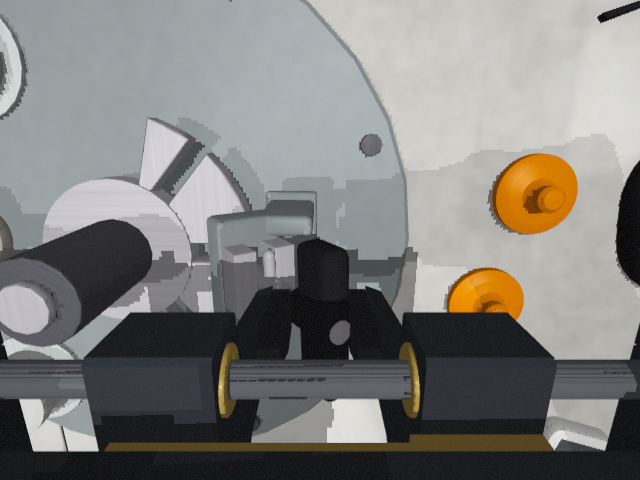

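Emit:
play_rows --motion '[[[-1.6, 1.1, 0, 0, 0.95], [0, 0, 0, 0, 0.95], [0, 0, 0, -6, 0.95], [0, 0, 0, -8, 0.95], [0, 0, 0, -8, 0.95], [0, 0, 0, -8, 0.95], [0, 0, 0, 0, 0.95]]]'

```text
time: 8.3
ee_pos: [555.3, -37.7, 140.0]
tcp_rot: [0.183, 0.683, 0.186, -0.682]
wrist_force: [-3.5, 10.0, 6.5]
finger_gap: 20.3
```

Run:
```python
from h import *
p=capture("wrist");cv2.imwrite("pics/w4.png",p["frame"])
s=state();print(s["ee_pos"],s["wrist_force"],s["wrist_torque"],s["finger_gap"])
```

```text
[555.27128409 -37.66234619 140.0591449 ] [-2.52039017  9.73330352  5.23555211] [2.58451378 0.87464445 0.16732919] 20.627016356081256
```

View pics/w4.png

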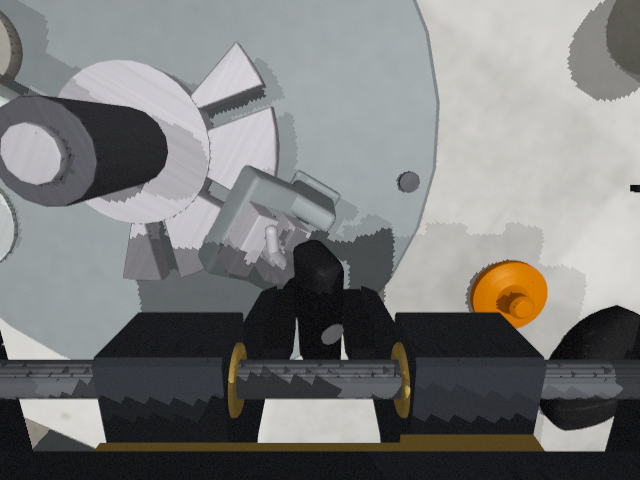

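The bar (about (318,300)) follows the jaws through the turn. Turning on.

Emit:
play_rows --motion '[[[0, 0, 0, -8, 0.98], [0, 0, 0, -8, 0.98], [0, 0, 0, -8, 0.98], [0, 0, 0, -8, 0.98], [0, 0, 0, -8, 0.98], [0, 0, 0, -8, 0.98], [0, 0, 0, -8, 0.98], [0, 0, 0, -2, 0.98], [0, 0, 0, 0, 0.98]]]'

```text
time: 9.48
ee_pos: [555.5, -37.6, 139.9]
tcp_rot: [0.491, 0.509, 0.493, -0.507]
wrist_force: [-1.1, 8.4, 1.3]
finger_gap: 13.0
```

Run:
```python
from h import *
p=capture("wrist");cv2.imwrite("pics/w5.png",p["frame"])
s=state();print(s["ee_pos"],s["wrist_force"],s["wrist_torque"],s["finger_gap"]);print(np.round(rot(s),2))
```

```text
[555.48548627 -37.65250455 139.89397611] [-2.09456483  9.32531889  0.63897087] [2.1471648  0.30971707 0.02763304] 12.33907719135854
[[ 0.    1.   -0.03]
 [ 0.01 -0.03 -1.  ]
 [-1.   -0.   -0.01]]
```

View pics/w5.png

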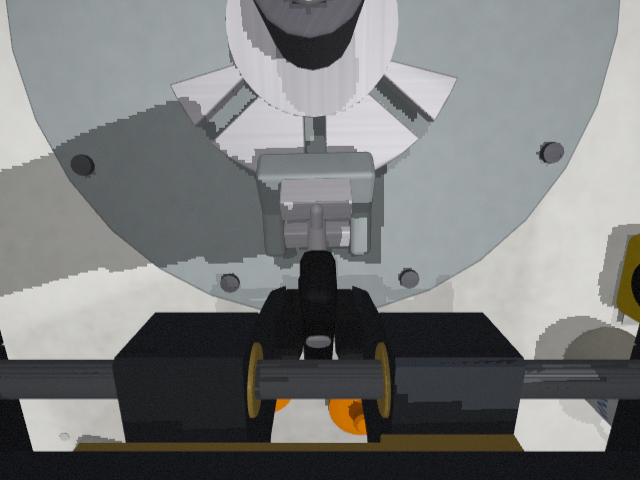

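Emit:
play_rows --motion '[[[1.5, 0, -1, 0, 0.98], [0, 0, 0, 0, 0.8], [0, 0, 0, 0, 0.6], [0, 0, 0, 0, 0.5], [0, 0, 0, 0, 0.5], [-10, 0, 0, 0, 0.5], [-25, 0, 0, 0, 0.5], [-35, 0, 0, 0, 0.5], [-35, 0, 0, 0, 0.5], [0, 0, 0, 0, 0.5]]]'

```text
time: 10.78
ee_pos: [557.6, -40.8, 246.3]
tcp_rot: [0.493, 0.51, 0.49, -0.507]
wrist_force: [0.2, 0.2, 0.1]
finger_gap: 44.1
```

Run:
```python
from h import *
p=capture("wrist");cv2.imwrite("pics/w6.png",p["frame"]);C=cloud(p)
s=state();print(s["ee_pos"],s["wrist_force"],s["finger_gap"]);
F=p["frame"].astype(int);x,y,z=C[...,0],C[...,1],C[...,2]
m=(abs(x-555)<50)&(y<10)&(y>-100)&(z>100)&(z<170)&(F.max(-1)<60)
P=C[m];print(len(P),np.round(np.percentile(P,[2,50,98],axis=0),1))
print(cv2.fitLine(P[:,:2].astype(np.float32),2,0,.01,.01).ravel())
# grip top
p=capture("top");C=cloud(p);x,y,z=C[...,0],C[...,1],C[...,2]
m=(abs(x-558)<30)&(abs(y-185)<30)&(z>188);print(np.percentile(C[m],[2,50,98],axis=0))
```

```text
[556.48750341 -41.00934158 244.48400089] [-0.86784194  0.43199734 -0.30860517] 43.6532077695536
1435 [[547.3 -66.2 121.1]
 [554.5 -27.6 145.2]
 [561.2  -7.7 155. ]]
[ 3.8170554e-02  9.9927121e-01  5.5444977e+02 -3.1081671e+01]
[[549.38246022 175.73377617 191.1060667 ]
 [558.5035602  184.59392753 195.33768114]
 [569.07852792 194.89213803 197.90802501]]
```

View pics/w6.png

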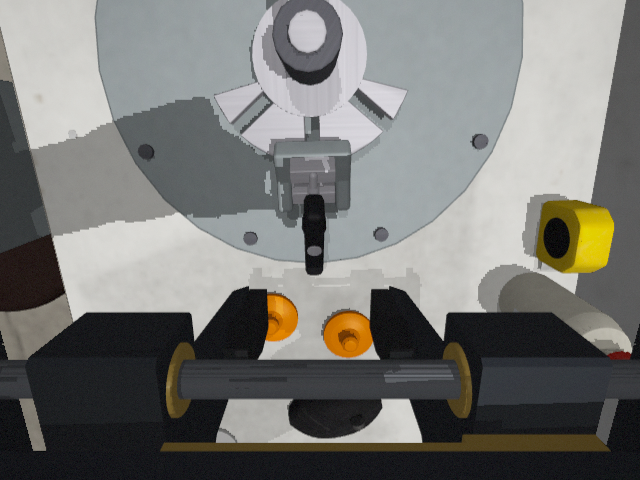

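Emit:
play_rows --motion '[[[0, 0, 0, -1.7, 0.5], [0, 0, -25, 0, 0.5], [0, 0, -33, 0, 0.5], [0, 0, -33, 0, 0.5], [0, 0, -33, 0, 0.5], [0, 0, -33, 0, 0.5], [0, 0, -33, 0, 0.5], [0, 0, -33, 0, 0.5], [0, 0, 0, 0, 0.5], [0, 0, 0, 0, 0.5]]]'

```text
time: 12.12
ee_pos: [556.8, 181.0, 242.2]
tcp_rot: [-0.499, -0.501, -0.499, 0.502]
wrist_force: [0.8, -0.4, 0.7]
finger_gap: 44.1
```

Run:
```python
from h import *
p=capture("wrist");cv2.imwrite("pics/w7.png",p["frame"]);C=cloud(p)
s=state();print(s["ee_pos"],s["finger_gap"],np.round(rot(s)[:,1],3))
x,y,z=C[...,0],C[...,1],C[...,2]
m=(abs(x-558)<30)&(abs(y-185)<25)&(z>188)&(z<205);print(m.sum());print(np.percentile(C[m],[2,50,98],axis=0) if m.any() else 0)
```

```text
[557.00841962 180.50939192 242.37060227] 44.037742219026356 [ 1.    -0.006 -0.001]
1414
[[546.32261246 175.35698013 189.18520683]
 [555.90110935 185.82254617 195.41120336]
 [565.2236774  194.53825982 196.74824561]]
```

View pics/w7.png

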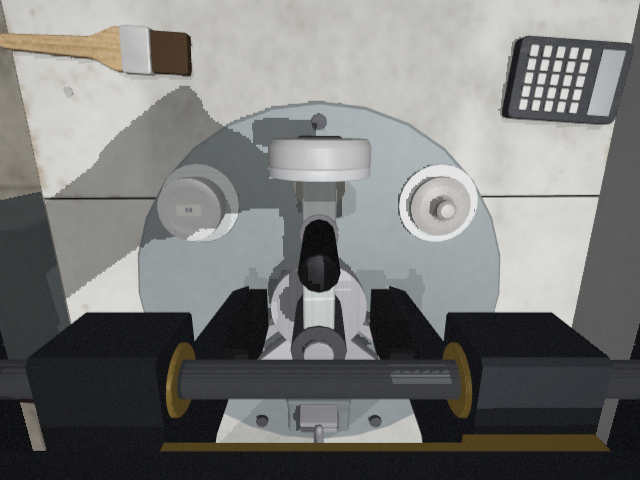

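Emit:
play_rows --motion '[[[0, -1, -4.7, 0, 0.5], [20, 0, 0, 0, 0.5], [20, 0, 0, 0, 0.5], [15, 0, 0, 0, 0.5], [7, 0, 0, 0, 0.5], [0, 0, 0, 0, 0.7], [0, 0, 0, 0, 0.9], [0, 0, 0, 0, 0.9], [0, 0, 0, 0, 0.9], [0, 0, 0, 0, 0.9]]]' --squeeze 15

```text
time: 13.42
ee_pos: [556.5, 187.0, 181.7]
tcp_rot: [0.499, 0.502, 0.498, -0.501]
wrist_force: [0.1, 0.9, 2.7]
finger_gap: 21.5
```

Emit:
play_rows --motion '[[[0, 8.28, 0.36, 5, 0.9], [0, 8.28, 0.36, 5, 0.9], [0, 8.28, 0.36, 5, 0.9], [0, 8.28, 0.36, 5, 0.9], [0, 0, 0, 0, 0.9], [0, 0, 0, 0, 0.9]]]'

```text
time: 14.18
ee_pos: [589.0, 181.2, 181.7]
tcp_rot: [0.405, 0.581, 0.404, -0.579]
wrist_force: [2.2, 0.4, 3.8]
finger_gap: 21.8
```

Emit:
play_rows --motion '[[[0, 8.28, 0.36, 5, 0.9], [0, 8.28, 0.36, 5, 0.9], [0, 8.28, 0.36, 5, 0.9], [0, 8.28, 0.36, 5, 0.9], [0, 8.28, 0.36, 5, 0.9], [0, 8.28, 0.36, 5, 0.9], [0, 0, 0, 0, 0.9], [0, 0, 0, 0, 0.9]]]'

```text
time: 15.18
ee_pos: [629.4, 153.1, 181.7]
tcp_rot: [0.241, 0.666, 0.241, -0.664]
wrist_force: [5.4, 1.6, 3.8]
finger_gap: 21.3
```

Run:
```python
from h import *
p=capture("wrist");cv2.imwrite("pics/w8.png",p["frame"])
p=capture("side");f=p["frame"];cv2.imwrite("pics/s8.png",cv2.resize(f[200:420,180:460],None,fx=2.7,fy=2.7))
s=state();print(s["ee_pos"],s["wrist_force"],np.round(rot(s)[:,1],3))
```

```text
[629.38983547 153.11958675 181.74821909] [5.47999607 1.43109185 3.52832294] [ 0.641 -0.767  0.001]
```

View pics/w8.png

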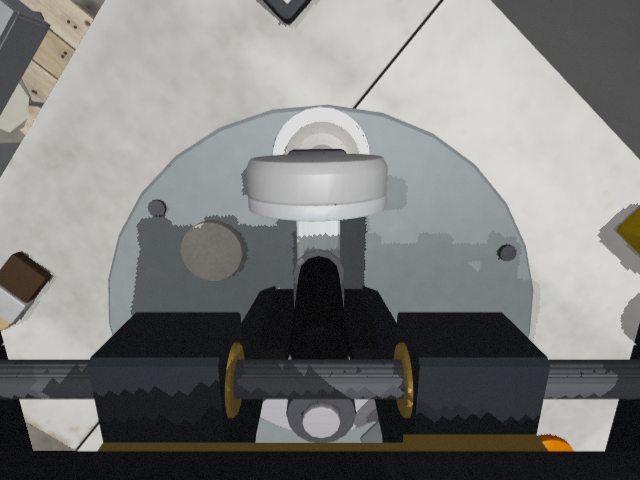

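View pics/s8.png

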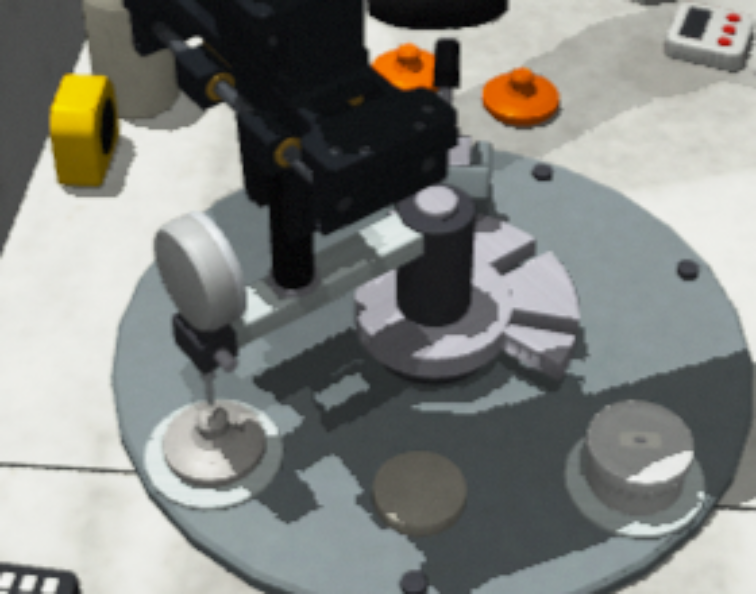

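Emit:
play_rows --motion '[[[0, 0, 0, 0, 0.8], [0, 0, 0, 0, 0.6], [0, 0, 0, 0, 0.5], [0, 0, 0, 0, 0.5], [-15, 0, 0, 0, 0.5], [-25, 0, 0, 0, 0.5], [-25, 0, 0, 0, 0.5], [0, 0, 0, 0, 0.5], [0, 0, 0, 0, 0.5]]]'

```text
time: 16.4
ee_pos: [628.3, 152.2, 245.8]
tcp_rot: [-0.24, -0.665, -0.24, 0.665]
wrist_force: [-0.5, -1.5, -0.2]
finger_gap: 44.2
```

Run:
```python
from h import *
p=capture("wrist");cv2.imwrite("pics/w9.png",p["frame"]);C=cloud(p);x,y,z=C[...,0],C[...,1],C[...,2]
s=state();print(s["ee_pos"],s["wrist_force"],np.round(rot(s)[:,1],3))
m=(abs(x-629)<30)&(abs(y-153)<25)&(z>188)&(z<205);Q=C[m];print(len(Q),(np.percentile(Q,2,axis=0)+np.percentile(Q,98,axis=0))/2)
# column top from wrist
m=(abs(x-557)<35)&(abs(y-91)<35)&(z>119)&(z<130);Q=C[m];print(len(Q),np.percentile(Q,[2,98],axis=0) if len(Q) else 0)
# arm direction: bright points z~ arm height between column and grip
t=np.array([.643,.766])
r=(x-557)*t[0]+(y-91)*t[1];w=(x-557)*t[1]-(y-91)*t[0]
m=(r>35)&(r<82)&(abs(w)<20)&(z>95)&(z<125);Q=C[m];print(len(Q));
if len(Q):
    rr,ww=r[m],w[m]
    for a in range(35,82,8):
        k=(rr>=a)&(rr<a+8)
        if k.sum()>5: print(a,k.sum(),np.round(np.percentile(ww[k],[3,97]),1),np.round(np.median(z[m][k]),1))
p=capture("side");f=p["frame"];cv2.imwrite("pics/s9.png",cv2.resize(f[200:420,180:460],None,fx=2.7,fy=2.7))
for r in spot_point(p,"gauge_tip")[:1]: print(r)
for r in spot_point(p,"cap_center")[:2]: print(r)
```

```text
[628.0912633  152.15916446 245.32478361] [-0.48925951  0.04298684 -0.77710856] [ 0.639 -0.77  -0.   ]
1362 [627.59723271 151.82370267 192.9616004 ]
443 [[548.32900095  81.79074063 119.12824503]
 [566.24599815 100.77865724 124.79062198]]
423
35 304 [-4.8 17.6] 115.7
43 119 [-4.6 19.1] 115.7
{'at': [257.5, 347.1], 'confidence': 0.56}
{'at': [368.2, 231.0], 'confidence': 0.9}
{'at': [256.0, 359.7], 'confidence': 0.74}
```

View pics/s9.png

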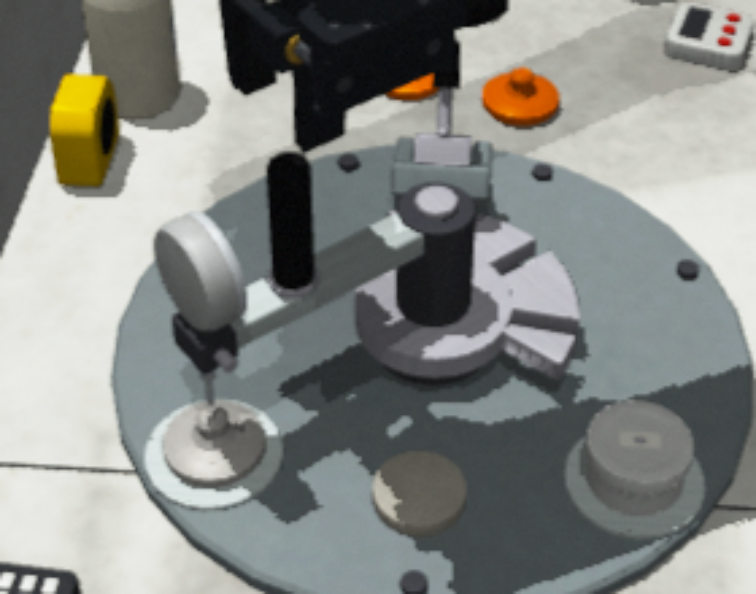

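View pics/w9.png

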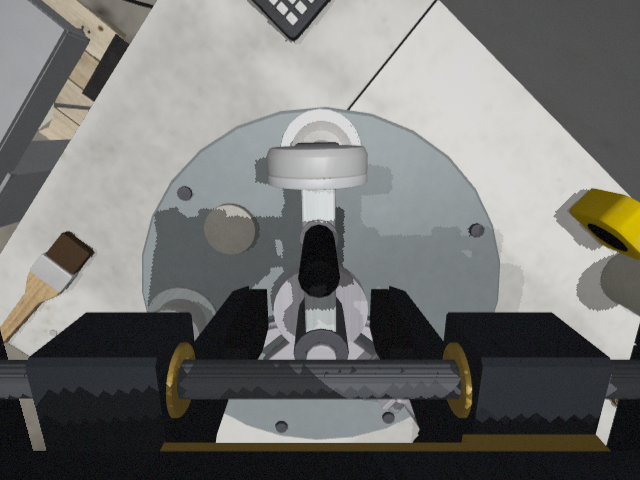

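Emit:
play_rows --motion '[[[0, 0, 0, -10, 0.5], [0, 0, 0, -10, 0.5], [0, 0, 0, -10, 0.5], [0, 0, 0, -10, 0.5], [0, 0, 0, -10.2, 0.5], [0, -12.1, 31.5, 0, 0.5], [0, -12.1, 31.5, 0, 0.5], [0, -12.1, 31.5, 0, 0.5], [0, -12.1, 31.5, 0, 0.5], [0, -12.1, 31.5, 0, 0.5], [0, -12.1, 31.5, 0, 0.5], [0, 0, 0, 0, 0.5]]]'

```text
time: 18.1
ee_pos: [554.7, -39.7, 245.4]
tcp_rot: [-0.498, -0.501, -0.498, 0.502]
wrist_force: [0.6, 0.5, -0.3]
finger_gap: 44.3
```

Run:
```python
from h import *
p=capture("wrist");cv2.imwrite("pics/w10.png",p["frame"]);C=cloud(p)
s=state();print(s["ee_pos"],s["q"],np.round(rot(s)[:,1],3))
F=p["frame"].astype(int);x,y,z=C[...,0],C[...,1],C[...,2]
m=(abs(x-555)<50)&(y<10)&(y>-100)&(z>100)&(z<170)&(F.max(-1)<60)
P=C[m];print(len(P),np.round(np.percentile(P,[2,50,98],axis=0),1))
```

```text
[555.33871215 -37.43274617 245.74962065] [ 0.48553703  0.47071491 -0.65635584  1.76960575  0.33193901  1.01497814
 -0.30035351] [ 1.    -0.004 -0.001]
1442 [[547.1 -65.8 121.4]
 [554.4 -27.3 145.1]
 [560.9  -7.8 154.9]]
```

Emit:
play_rows --motion '[[[25, 0, 0, 0, 0.5], [30, 0, 0, 0, 0.5], [30, 0, 0, 0, 0.5], [15, 0, 0, 0, 0.5], [10.4, -0.5, 0, 0, 0.5], [0, 0, 0, 0, 0.7], [0, 0, 0, 0, 0.95], [0, 0, 0, 0, 0.95], [0, 0, 0, 0, 0.95], [0, 0, 0, 0, 0.95]]]' --squeeze 35

```text
time: 19.4
ee_pos: [555.3, -36.5, 136.4]
tcp_rot: [0.5, 0.501, 0.499, -0.501]
wrist_force: [-2.2, 0.1, 5.2]
finger_gap: 14.1
```

Emit:
play_rows --motion '[[[-1.6, 0, 1.1, 0, 0.95], [0, 0, 0, 7, 0.95], [0, 0, 0, 8, 0.95], [0, 0, 0, 8, 0.95], [0, 0, 0, 8, 0.95], [0, 0, 0, 8, 0.95], [0, 0, 0, 8, 0.95], [0, 0, 0, 8, 0.95], [0, 0, 0, 8, 0.95], [0, 0, 0, 8, 0.95], [0, 0, 0, 8, 0.95], [0, 0, 0, 0, 0.95]]]'

```text
time: 20.9
ee_pos: [555.1, -34.8, 137.4]
tcp_rot: [0.066, 0.704, 0.068, -0.704]
wrist_force: [-0.1, 7.0, -3.0]
finger_gap: 21.0
```

Emit:
play_rows --motion '[[[0, 0, 0, 8, 0.95], [0, 0, 0, 3, 0.95], [0, 0, 0, 0, 0.95]]]'

```text
time: 21.28
ee_pos: [555.1, -33.8, 137.0]
tcp_rot: [0.001, -0.707, -0.001, 0.707]
wrist_force: [0.1, 7.9, -2.4]
finger_gap: 18.5
```

Run:
```python
from h import *
p=capture("wrist");cv2.imwrite("pics/w11.png",p["frame"])
s=state();print(s["ee_pos"],s["wrist_force"],s["wrist_torque"],s["finger_gap"],s["q"]);print(np.round(rot(s),3))
```

```text
[555.1041029  -33.86170029 136.9807583 ] [ 1.08913573  7.194387   -2.25830012] [2.20806284e+00 6.51115167e-04 3.69331540e-02] 18.477508272409228 [ 0.13867906  0.54738922 -0.2040997   1.86831709  0.15077228  0.74079469
 -1.71814668]
[[-0.     0.001 -1.   ]
 [ 0.004 -1.    -0.001]
 [-1.    -0.004  0.   ]]
```

View pics/w11.png

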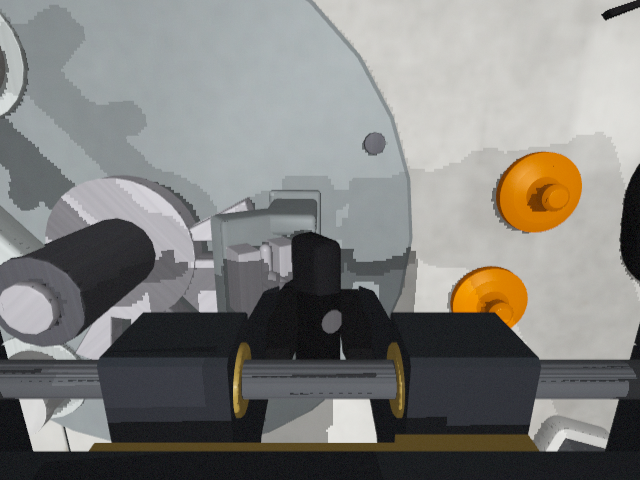

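Emit:
play_rows --motion '[[[0, 0, 0, 0, 0.75], [0, 0, 0, 0, 0.6], [0, 0, 0, 0, 0.5], [0, 0, 0, 0, 0.5], [0, 0, 0, 0, 0.5], [-20, 0, 0, 0, 0.5], [-30, 0, 0, 0, 0.5], [-30, 0, 0, 0, 0.5], [-30, 0, 0, 0, 0.5], [0, 0, 0, 0, 0.5], [0, 0, 0, 0, 0.5]]]'

```text
time: 22.7
ee_pos: [554.6, -37.7, 246.6]
tcp_rot: [0.001, -0.707, 0.001, 0.708]
wrist_force: [-0.4, -0.1, -0.7]
finger_gap: 44.0
```

Run:
```python
from h import *
p=capture("wrist");cv2.imwrite("pics/w12.png",p["frame"]);C=cloud(p)
s=state();print(s["ee_pos"],s["wrist_force"],s["finger_gap"])
def tee(C,F):
    x,y,z=C[...,0],C[...,1],C[...,2]
    m=(abs(x-555)<60)&(y<0)&(y>-70)&(z>108)&(z<160)&(F.max(-1)<60)
    P=C[m];print(len(P),np.round(np.percentile(P,[2,50,98],axis=0),1))
    P=C[(abs(x-555)<60)&(y<0)&(y>-70)&(z>120)&(z<160)]
    if len(P): print(cv2.fitLine(P[:,:2].astype(np.float32),2,0,.01,.01).ravel(),P.mean(0))
tee(C,p["frame"].astype(int))
p=capture("side");f=p["frame"];cv2.imwrite("pics/s12.png",cv2.resize(f[180:400,200:460],None,fx=2.7,fy=2.7));tee(cloud(p),f.astype(int))
```

```text
[554.39812395 -37.61461986 246.17321765] [-0.1013917  -0.85458277  0.84599627] 43.74335203655515
2365 [[524.7 -39.4 110.8]
 [558.2 -29.4 124.4]
 [586.3 -16.9 128.4]]
[ 9.9991262e-01  1.3217239e-02  5.5644800e+02 -3.2141491e+01] [556.44800012 -32.14149225 125.25811928]
523 [[524.9 -32.2 109.2]
 [554.8 -23.9 120.2]
 [585.3 -14.8 129.2]]
[ 9.9984926e-01  1.7364172e-02  5.5459595e+02 -2.7788065e+01] [554.59593192 -27.78806432 125.04360523]
```

View pics/s12.png

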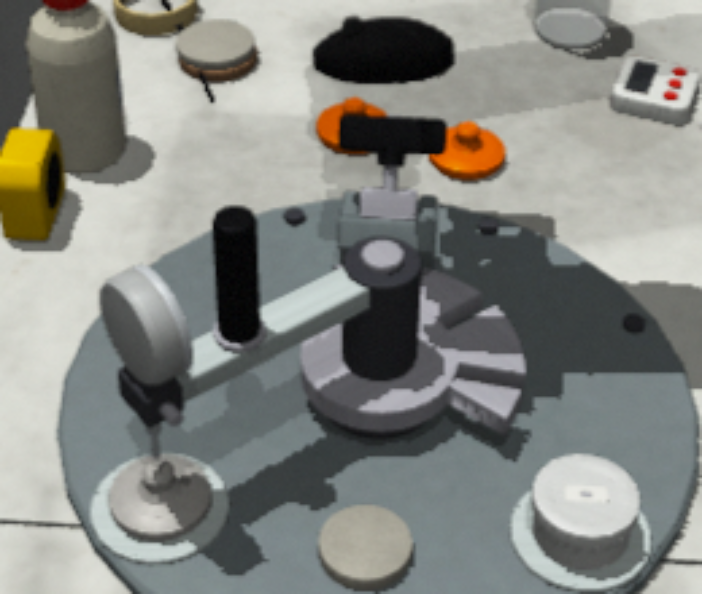

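View pics/w12.png

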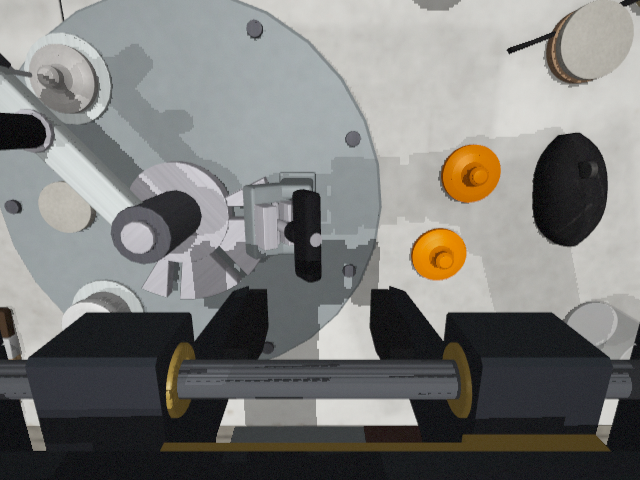

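Run:
```python
from h import *
p=capture("side");C=cloud(p);d=np.load("c0.npz")["S"]
for lab,cx,cy in(("tin",445,188),("cap",672,188)):
    for D in(d,C):
        x,y,z=D[...,0],D[...,1],D[...,2];m=(abs(x-cx)<35)&(abs(y-cy)<35)&(z>(38 if lab=="tin" else 18))&(z<50)
        Q=D[m];print(lab,len(Q),np.round((np.percentile(Q,2,axis=0)+np.percentile(Q,98,axis=0))/2,1))
s=state();print(s["wrist_force"],s["time"])
bot.sign_off()
```

```text
tin 1079 [441.7 188.4  44.9]
tin 1066 [441.5 188.4  45. ]
cap 1029 [669.1 186.5  32. ]
cap 1020 [669.5 186.6  31.9]
[-0.28656942  0.12364931 -0.35592673] 22.85
the job is handed in; nothing more can be done
```

The gauge now stands over the steel loading cap with the plunger locked home, and I handed the job in at about 23 s. I got no verdict back.

**What I did:**
- I gripped the T-handle across its bar and pulled it out about 18 mm along its leaning axis. After a quarter turn I let go, and it stayed out.
- I swung the arm by its upright grip about 50° clockwise, over the steel cap. The two orange look-alikes were not touched.
- I gripped the handle again and turned it back. When I let go, the pin dropped home.

**Last checks:**
- **Plunger:** the bar's top edge reads 128.4 mm over the bench, against 128.3 mm at the start, so the pin is fully home.
- **Handle:** the bar is about 1° off the world x axis, the same as at the start within measuring error.
- **Cap and tin:** both are within 0.5 mm of where they first stood.
- **Gauge:** the side picture shows its foot over the cap's knob. I did not measure that distance directly.
- **Robot:** it is clear of everything, with the wrist force near zero.

**Disagreements:**
- Before locking, the camera gave the swing as 49.2° and the tool positions gave 50.0°. Both are within the notch's catch range.
- The side and top cameras differ by 3–4 mm in places.

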